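Set the iris of the light stand and switch its lamp on

TASK

The light stand is to be made ready for checking the ceramic ingot on its window for cracks. With the fingertips, gently push the iris lever round its scale until its pointer stands opposite the red tab, and only then press the lamp switch on, so that nobody is dazzled. Push and press only, grip and lift nothing, and leave the ingot and the things round the stand undisturbed.

Things in the scene. Friction and masses are not known exactly. Their poses are not given: they have to be found in the camera images.
- light_stand: low grey box with an aluminium face plate, 208 (x) x 190 (y) x 54 mm high, fixed to the bench. Origin on its underside, on the axis of the iris ring, 108 mm behind its front face and 100 mm before its back. Its -x side faces the robot. The round window of cover glass (58 mm across, 57 mm above the bench) lies over the origin; round it turns the dark iris ring, 92 mm across, top 62.5 mm above the bench.
- iris_lever (a joint): turn of the iris ring and its lever about the vertical axis through the light stand's origin, rad, 0 (iris nearly closed) to 2.094 (wide open), growing counter-clockwise seen from above. At joint value q the lever points outward from the axis at 2.094 + q rad from the stand's x axis, so it sweeps from the stand's left front to its right front. Stiff: it needs about 0.1 Nm (1.6 N at the knob) to move, and stays where it is left.
- lever_knob (a point): point on the axis of the black upright knob of the iris lever, 78.5 mm above the bench and 64 mm from the ring's axis. The knob is 12 mm across and stands free from 61 mm (top of the flat steel lever arm) to 94 mm above the bench (round top).
- lever_pointer (a point): point of the lever's outer end, 78.5 mm from the ring's axis, 58.5 mm above the bench. The lever arm is 9 mm wide.
- tab_mark (a point): middle of the inner edge of the red setting tab, a fixed block 8 mm wide screwed to the scale at 81.5 mm from the ring's axis, 58 mm above the bench (the tab and its screw reach out to 97 mm from the axis, and at most 61.5 mm above the bench). The point's x axis points outward from the ring's axis through the middle of the tab. The lever is set when its pointer lies on that line, that is within the tab's width. The lever passes inside the tab without touching it.
- lamp_switch (a joint): tilt of the black rocker switch, rad: 0 = off, near end standing up; 0.4 = on, near end fully down. It stays where it is left; pressing takes about 2.5 N.
- switch_on_end (a point): point on the upper face of the rocker's near end (green dot; the end towards the robot, the stand's -x), the place to press straight down to switch on. The rocker is 34 mm long along the stand's x and 22 mm wide. The point lies 13 mm from the pivot and moves down with the rocker by about 5 mm, from 65 to 60 mm above the bench. The pivot lies 62 mm along the stand's x and -62 mm along its y, 60 mm above the bench.
- ingot: white ceramic ingot, 12 mm across, 24 mm high, standing loose on the middle of the window; origin at the centre of its underside. Leave it.
- case_cast: tan stone dental cast, 63 x 70 x 28 mm, loose on the bench to the left of the light stand; origin at the centre of its underside. Leave it.
- fluid_bottle: white bottle, 42 mm across, 100 mm high, loose on the bench to the right of the light stand; origin at the centre of its underside. Leave it.
- work_tray: round cream firing tray, 72 mm across, 8 mm high, loose on the bench to the right of the light stand near its front; origin at the centre of its underside. Leave it.

How it is judged:
On the way, in this order (a step that is already met when the one before it is completed fails the run):
1. the lever's pointer stands within the width of the red tab, lever at rest, lamp still off (y of lever_pointer in the frame of tab_mark between -0.004 and 0.004 m and velocity of joint iris_lever between -0.03 and 0.03 rad/s and value of joint lamp_switch below 0.2 rad), for 0.2 s.
2. the lamp switch is pressed on (value of joint lamp_switch above 0.3 rad), for 0.1 s.
At the end, for the whole second after the job is handed in: The lever rests with its pointer within 4 mm of the middle line of the red tab (within the tab's width), the rocker switch is on (tilt over 0.3 of 0.4 rad), the ingot stands upright on the window within 6 mm of where it was, and the cast, bottle and tray are within 15 mm of where they stood (y of lever_pointer in the frame of tab_mark between -0.004 and 0.004 m and velocity of joint iris_lever between -0.03 and 0.03 rad/s and value of joint lamp_switch above 0.3 rad and distance of ingot from where it was at the start of the episode below 0.006 m and angle between ingot's own z axis and vertical below 0.15 rad and distance of each of case_cast, fluid_bottle, work_tray from where it was at the start of the episode below 0.015 m); the robot touches nothing.
It fails at once if the lamp is switched on while the pointer is away from the red tab (value of joint lamp_switch above 0.3 rad and (y of lever_pointer in the frame of tab_mark above 0.005 m or y of lever_pointer in the frame of tab_mark below -0.005 m)).
It fails at once if the lever is gripped or forced (over 18 N) where a light push is enough (contact force between the fingers and iris_lever above 18 N).
It fails at once if the ingot is knocked or lifted (distance of ingot from where it was at the start of the episode above 0.006 m or angle between ingot's own z axis and vertical above 0.3 rad).
It fails at once if a bystander is pushed or lifted (distance of any of case_cast, fluid_bottle, work_tray from where it was at the start of the episode above 0.015 m).
It also fails if it takes over 45 s, if anything falls off the work surface, if the arm or the gripper's body presses on something with over 40 N, if the wrist force passes 120 N, or if a joint passes its speed limit or range.

ROBOT

A 7-joint arm with a two-finger parallel gripper is mounted at the origin on a cart in front of the work surface, level with it; the furniture and walls round the work are solid. World frame = base frame: x ahead of the robot, y to its left, z up, the work surface at z = 0. Lengths are in m, angles in rad, forces in N, time in s.
With the tool pointing down it reaches from about 0.425 to 0.925 m from the base axis. Payload 6.8 kg.
Tool frame: the origin (TCP) lies at the centre of the arm's flange, where the gripper is bolted on; the fingertips stand 173 mm ahead of it and the grasp point (between the pads) lies 155 mm ahead of it; z points along the fingers, y is the direction in which the jaws open and shut (so a half turn about z gives the same grasp; the last joint's range is limited). The gripper opens to 85 mm and grips with 20 to 120 N. Pads are 22 mm wide; open, the fingers measure 114 mm over their backs; the gripper's body (76 mm by 85 mm) begins 54 mm behind the grasp point. The pads swing forward as they close: fully open they stand 13 mm farther back than shut.
Start: joints at [-1.449, 0.477, 0.022, 1.555, -0.011, 1.109, -0.083], TCP at [0.154, 0.657, 0.405] pointing down, gripper open.
Joint ranges: [-2.96, 2.96], [-0.34, 2.1], [-1.41, 1.46], [0.24, 2.44], [-1.37, 4.51], [0.17, 1.92], [-2.96, 2.96]. Speed limits (rad/s): [2.39, 2.39, 3.14, 3.14, 3.14, 3.14, 3.14].

INTERFACE

Orientations are given as a rotation vector (axis times angle).
In Python, from bench import readout, grab_frame, camera_model, r gives the robot as it stands.
- The arm moves only by the tool apply_moves, never from a script. Its argument "deltas" is a list of rows, each an object with "xyz": the shift along the world's x, y, z in m, a list of three; "turn": the turn about the world's z in rad. In form: [{"xyz": [dx, dy, dz], "turn": turn}, ...]. A call has 1 to 12 rows; each row shifts and turns the commanded pose from where the row before left it; what a row does not reach is not made up. A row lasts 1/12 s, in which the tool goes at most 41.7 mm and 7.16 degrees, less where a joint would pass 70% of its speed; a pose out of reach is approached as far as the arm can. A call with a gripper value outside its range is refused whole. "claw" is the gripper's target within -1 to 1 (shut at 1, half-way at 0, fully open at -1), set as the call begins (left out, the last holds). The fingers move at their own pace and stop on an object; "squeeze" is the grip in N (left out, the last holds). Time passes only in rows, so rows that do not move let the fingers close. It gives the time, the measured TCP pose, the force and the opening at its end, in the units of the state.
- readout.get_obs(): the state, without advancing time (a new reading comes with each control period).
- grab_frame(name): name is "scene" or "top"; returns the picture (384x512x3 uint8, red, green, blue); there is no depth.
- camera_model(name): a dict with "intrinsics" (3x3 intrinsics, pixels), "R" (3x3) and "t" (3): a world point X has camera coordinates R X + t. Camera axes: x right, y down, z forward; pixel columns grow to the right and rows downward; lengths in m; the calibration is good to about 2 mm. A picture is of the moment at which its call begins. camera_model takes no time and is no camera call.
- r.hand_in(): hands the job in, once; it reports no verdict.
The state is a dict: "clock": time; "joints": joint angles; "qvel": joint speeds; "tau": joint torques, N m; "tcp_pos": TCP position; "orientation": TCP orientation; "contact_force": force on the tool from outside, world axes, zero at the start; "moment": the same for the moment, N m; "grip_width": finger opening in m.
Only numpy, scipy, OpenCV 4.12 (cv2) and the standard library are available. Lean on these libraries where they do the work, as an engineer would, in place of code of your own. Each camera call takes 0.05 s, during which the arm holds its last target.

## Working session

There is one attempt and no reset: what is moved stays moved. The work goes in short steps, Python scripts to look and compute and a tool call to move; the robot and the scene stay as the last step left them, time stands still between calls to the robot, and variables do not carry over. Pictures are saved under pics/ and viewed, and the job is handed in when it is done.

Besides the shell and the picture viewer there is one more tool, called after "Request:" in YAML: its name, and indented under it one key for each argument. apply_moves: Moves the arm, as the interface text tells. Its arguments: {"type":"object","properties":{"deltas":{"type":"array"},"claw":{"type":"number"},"squeeze":{"type":"number"}},"required":["deltas"]}

```bash
mkdir -p pics; ls; python3 - <<'E'
from bench import readout, grab_frame, camera_model, r
import cv2
for n in("scene","top"):
    f=grab_frame(n); cv2.imwrite(f"pics/{n}0.png",f[:,:,::-1]); print(n,{k:v for k,v in camera_model(n).items()})
o=readout.get_obs(); print(o)
E
```

```text
pics
scene {'intrinsics': array([[441.81939414,   0.        , 262.12013644],
       [  0.        , 441.81939414, 195.70816067],
       [  0.        ,   0.        ,   1.        ]]), 'R': array([[-0.53171656, -0.84686711,  0.00967515],
       [-0.58452532,  0.35868715, -0.72778683],
       [ 0.61286838, -0.39263168, -0.68573517]]), 't': array([0.35260095, 0.37406272, 0.59437092])}
top {'intrinsics': array([[399.95412018,   0.        , 254.63555422],
       [  0.        , 399.95412018, 190.00119702],
       [  0.        ,   0.        ,   1.        ]]), 'R': array([[-0.08020157, -0.99676696, -0.00483001],
       [-0.97623635,  0.07952648, -0.20158901],
       [ 0.20132138, -0.01145253, -0.97945829]]), 't': array([0.10933889, 0.56175235, 0.84227302])}
{'clock': 0.1, 'joints': array([-1.44910805,  0.47771663,  0.02231581,  1.55633533, -0.011511  ,
        1.10931295, -0.08309871]), 'qvel': array([ 0.00060628, -0.00294613, -0.000896  , -0.00370104, -0.0011745 ,
       -0.00019384, -0.000664  ]), 'tau': array([ 4.73720938e-03, -5.97767723e+01,  1.61346082e+00, -2.81960499e+01,
        1.27386401e-02,  5.04227311e-03,  2.56118318e-05]), 'tcp_pos': array([0.15366408, 0.65702328, 0.40383001]), 'orientation': array([-3.60083278e-01, -3.12079521e+00,  2.57954903e-03]), 'contact_force': array([-0.12591795,  0.35383213,  0.38794864]), 'moment': array([-0.04124021, -0.0008155 ,  0.02140995]), 'grip_width': 0.08517649923234358}
```

View pics/top0.png

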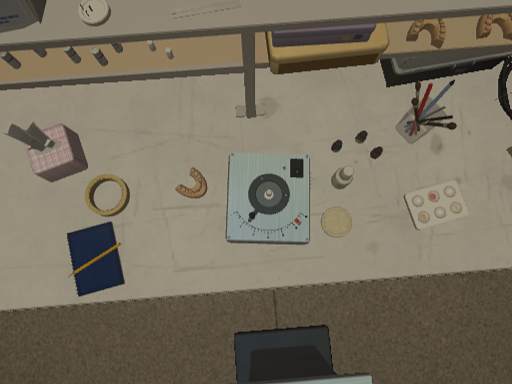

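View pics/scene0.png

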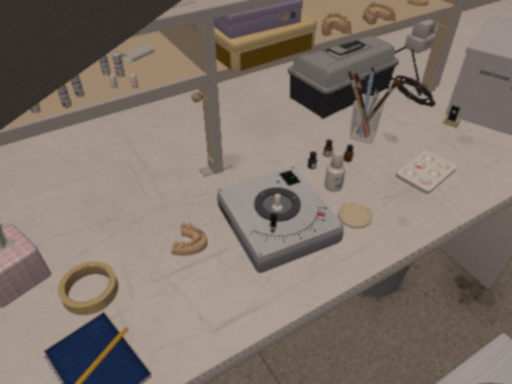

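```bash
python3 - <<'E'
import cv2
a=cv2.imread("pics/top0.png")[140:255,215:365]; cv2.imwrite("pics/t0z.png",cv2.resize(a,None,fx=5,fy=5,interpolation=cv2.INTER_CUBIC))
a=cv2.imread("pics/scene0.png")[155:275,210:350]; cv2.imwrite("pics/s0z.png",cv2.resize(a,None,fx=5,fy=5,interpolation=cv2.INTER_CUBIC))
E
```

```text
(no output)
```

View pics/t0z.png

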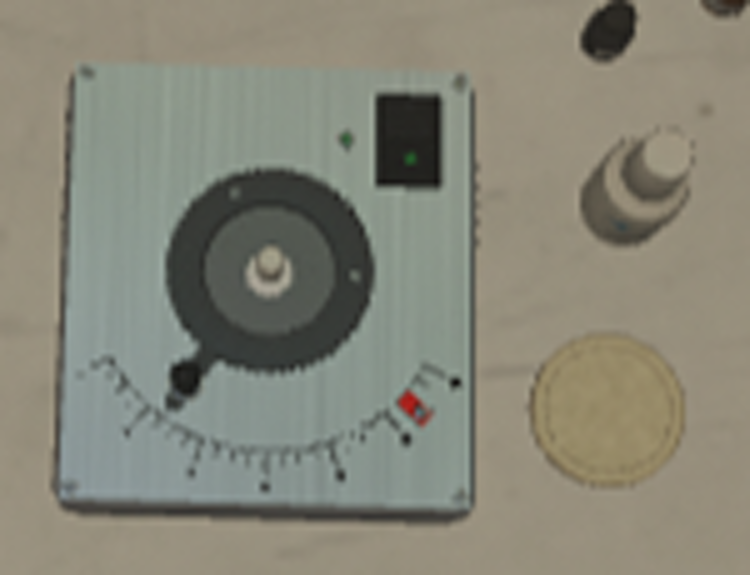

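View pics/s0z.png

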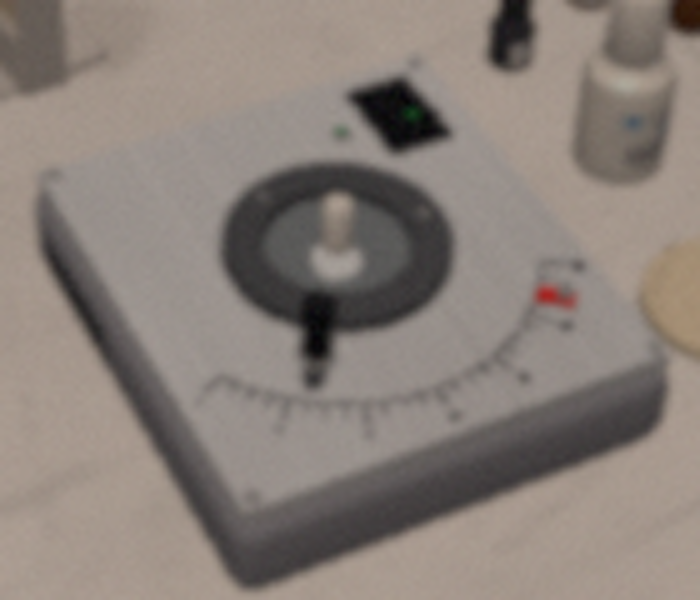

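```bash
cat > h.py <<'E'
import numpy as np
from bench import camera_model
def bp(n,uv,z):
    m=camera_model(n);d=m["R"].T@np.linalg.inv(m["intrinsics"])@np.array([uv[0],uv[1],1.]);c=-m["R"].T@m["t"]
    return c+d*(z-c[2])/d[2]
def proj(n,X):
    m=camera_model(n);p=m["intrinsics"]@(m["R"]@np.asarray(X,float)+m["t"]);return p[:2]/p[2]
def T(u,v,z): return bp("top",((u+.5)/5-.5+215,(v+.5)/5-.5+140),z)
def S(u,v,z): return bp("scene",((u+.5)/5-.5+210,(v+.5)/5-.5+155),z)
E
python3 - <<'E'
from h import *
np.set_printoptions(precision=4,suppress=True)
for n,a in dict(ring=(270,270,.0625),sTL=(87,72,.055),sTR=(460,82,.055),sBR=(460,495,.055),sBL=(70,487,.055),tabin=(405,399,.058),tabc=(414,409,.060),knobtop=(185,371,.09),pointer=(174,404,.0585),dot=(410,158,.065),tray=(607,410,.008),botbase=(625,208,.01)).items(): print("T",n,T(*a))
for n,a in dict(ring=(338,246,.0625),sTL=(55,175,.055),sTR=(417,63,.055),sBR=(652,357,.055),sBL=(252,495,.055),tabin=(540,293,.058),tabc=(556,297,.060),pointer=(314,380,.0585),dot=(413,114,.065)).items(): print("S",n,S(*a))
m=camera_model("top");
from bench import readout
E
```

```text
T ring [0.557  0.0333 0.0625]
T sTL [0.6577 0.1087 0.055 ]
T sTR [ 0.639  -0.0616  0.055 ]
T sBR [ 0.4512 -0.0415  0.055 ]
T sBL [0.4685 0.1293 0.055 ]
T tabin [ 0.495  -0.0214  0.058 ]
T tabc [ 0.4901 -0.0247  0.06  ]
T knobtop [0.5107 0.0747 0.09  ]
T pointer [0.501  0.0807 0.0585]
T dot [ 0.6026 -0.0339  0.065 ]
T tray [ 0.4884 -0.1203  0.008 ]
T botbase [ 0.5834 -0.1401  0.01  ]
S ring [0.555  0.0332 0.0625]
S sTL [0.6581 0.1057 0.055 ]
S sTR [ 0.6392 -0.0647  0.055 ]
S sBR [ 0.4475 -0.0402  0.055 ]
S sBL [0.4705 0.1261 0.055 ]
S tabin [ 0.4952 -0.0225  0.058 ]
S tabc [ 0.4887 -0.0251  0.06  ]
S pointer [0.5029 0.0784 0.0585]
S dot [ 0.6028 -0.0364  0.065 ]
```

Request:
apply_moves:
  deltas:
    - {"xyz": [0.01, -0.015, 0], "turn": -0.02}
    - {"xyz": [0.019, -0.0276, 0], "turn": -0.025}
    - {"xyz": [0.019, -0.0276, 0], "turn": -0.025}
    - {"xyz": [0.019, -0.0276, 0], "turn": -0.025}
    - {"xyz": [0.019, -0.0276, 0], "turn": -0.025}
    - {"xyz": [0.019, -0.0276, 0], "turn": -0.025}
    - {"xyz": [0.019, -0.0276, 0], "turn": -0.025}
    - {"xyz": [0.019, -0.0276, 0], "turn": -0.025}
    - {"xyz": [0.019, -0.0276, 0], "turn": -0.025}
    - {"xyz": [0.019, -0.0276, 0], "turn": -0.025}
    - {"xyz": [0.019, -0.0276, 0], "turn": -0.025}
    - {"xyz": [0.019, -0.0276, 0], "turn": -0.025}
  claw: 1
  squeeze: 20

```text
clock: 1.1
tcp_pos: [0.3733, 0.337, 0.4045]
orientation: [-0.817, -3.033, 0.0]
contact_force: [0.6, 0.2, -0.5]
grip_width: -0.0001
```

Request:
apply_moves:
  deltas:
    - {"xyz": [0.02, -0.029, 0], "turn": -0.022}
    - {"xyz": [0.02, -0.029, 0], "turn": -0.022}
    - {"xyz": [0.02, -0.029, 0], "turn": -0.022}
    - {"xyz": [0.02, -0.029, 0], "turn": -0.022}
    - {"xyz": [0.02, -0.029, 0], "turn": -0.022}
    - {"xyz": [0.02, -0.029, 0], "turn": -0.022}
    - {"xyz": [0.02, -0.029, 0], "turn": -0.022}
    - {"xyz": [0.02, -0.029, 0], "turn": -0.022}
    - {"xyz": [0, 0, -0.035], "turn": 0}
    - {"xyz": [0, 0, -0.035], "turn": 0}
    - {"xyz": [0, 0, -0.03], "turn": 0}
    - {"xyz": [0, 0, 0], "turn": 0}

```text
clock: 2.1
tcp_pos: [0.5302, 0.1062, 0.2993]
orientation: [-1.076, -2.943, 0.011]
contact_force: [-1.6, 0.4, 0.1]
grip_width: 0.0002
```

```bash
cat > look.py <<'E'
import sys,cv2,numpy as np
from bench import readout, grab_frame
k=sys.argv[1]
t=grab_frame("top")[140:255,215:365,::-1]; s=grab_frame("scene")[155:275,210:350,::-1]
cv2.imwrite(f"pics/t{k}.png",cv2.resize(t,None,fx=5,fy=5,interpolation=cv2.INTER_CUBIC))
cv2.imwrite(f"pics/s{k}.png",cv2.resize(s,None,fx=5,fy=5,interpolation=cv2.INTER_CUBIC))
o=readout.get_obs();print(o["clock"],o["tcp_pos"],o["orientation"],o["contact_force"])
E
python3 look.py 1
```

```text
2.2 [0.53253115 0.10661213 0.30438512] [-1.07797851e+00 -2.94895870e+00  2.83081468e-03] [ 0.62560825 -0.09213121  1.19871054]
```

View pics/s1.png

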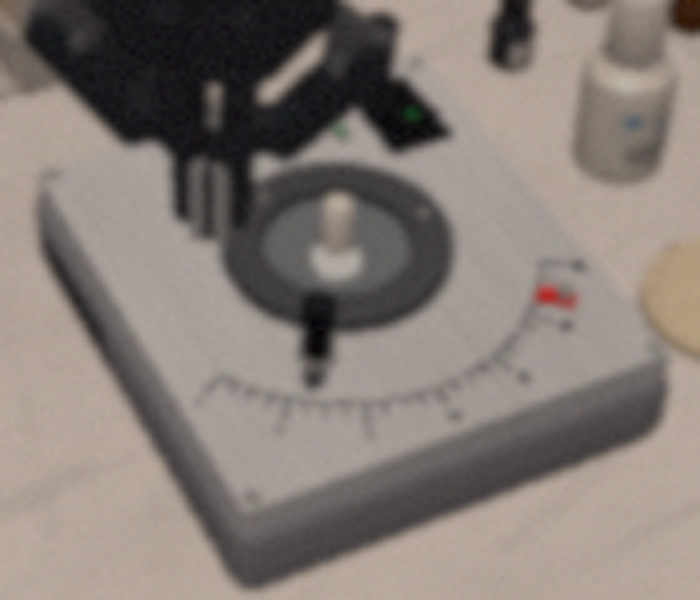

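View pics/t1.png

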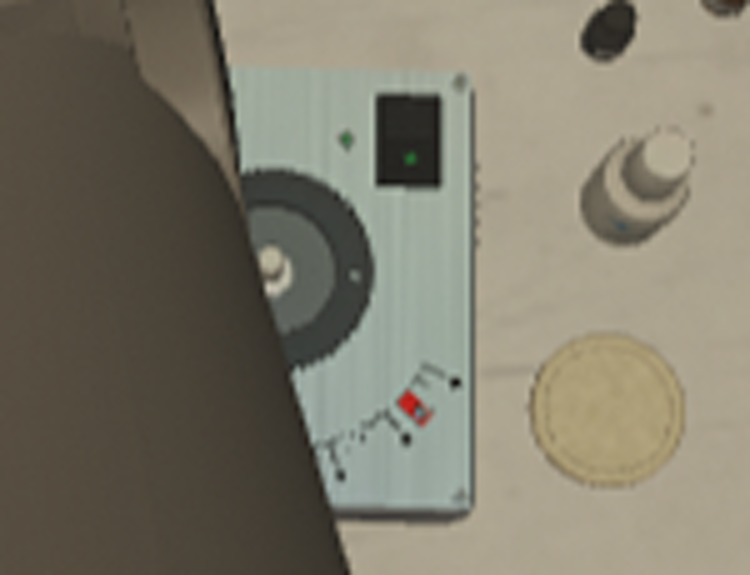

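Request:
apply_moves:
  deltas:
    - {"xyz": [0, 0, -0.02], "turn": 0}
    - {"xyz": [0, 0, -0.02], "turn": 0}
    - {"xyz": [0, 0, -0.015], "turn": 0}
    - {"xyz": [0, 0, -0.006], "turn": 0}
    - {"xyz": [0, 0, 0], "turn": 0}
    - {"xyz": [-0.0025, -0.003, 0], "turn": 0}
    - {"xyz": [-0.0025, -0.003, 0], "turn": 0}
    - {"xyz": [-0.0025, -0.003, 0], "turn": 0}
    - {"xyz": [-0.002, -0.0024, 0], "turn": 0}
    - {"xyz": [-0.001, -0.0012, 0], "turn": 0}
    - {"xyz": [0, 0, 0], "turn": 0}

```text
clock: 3.12
tcp_pos: [0.522, 0.0936, 0.244]
orientation: [1.079, 2.95, 0.0]
contact_force: [0.3, 0.8, -0.6]
grip_width: -0.0001
```

```bash
python3 look.py 2
```

```text
3.2167 [0.52229749 0.09406866 0.24389273] [1.07851592e+00 2.95046158e+00 4.88772408e-04] [-0.36731894  0.57169953  0.02993761]
```

View pics/s2.png

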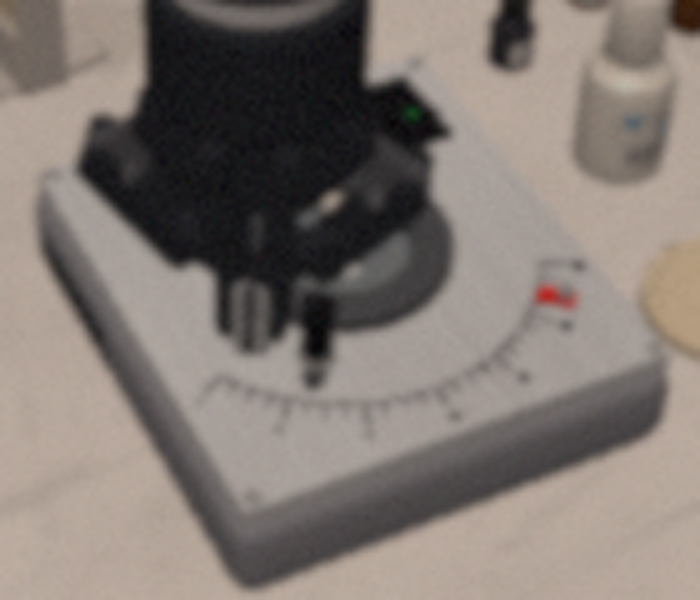

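```bash
python3 - <<'E'
import numpy as np
c=np.array([.557,.0333])
ph=2.089+.06*np.arange(24); P=c+.069*np.c_[np.cos(ph),np.sin(ph)]; P[0]=(.5223,.0941)
for i,d in enumerate(np.round(np.diff(P,axis=0),4)): print(i,round(ph[i+1],3),d)
E
```

```text
0 2.149 [-0.003 -0.003]
1 2.209 [-0.0034 -0.0024]
2 2.269 [-0.0032 -0.0026]
3 2.329 [-0.0031 -0.0028]
4 2.389 [-0.0029 -0.0029]
5 2.449 [-0.0027 -0.0031]
6 2.509 [-0.0025 -0.0033]
7 2.569 [-0.0023 -0.0034]
8 2.629 [-0.0021 -0.0035]
9 2.689 [-0.0019 -0.0037]
10 2.749 [-0.0017 -0.0038]
11 2.809 [-0.0015 -0.0039]
12 2.869 [-0.0012 -0.004 ]
13 2.929 [-0.001 -0.004]
14 2.989 [-0.0008 -0.0041]
15 3.049 [-0.0005 -0.0041]
16 3.109 [-0.0003 -0.0041]
17 3.169 [-0.     -0.0041]
18 3.229 [ 0.0002 -0.0041]
19 3.289 [ 0.0005 -0.0041]
20 3.349 [ 0.0007 -0.0041]
21 3.409 [ 0.001 -0.004]
22 3.469 [ 0.0012 -0.004 ]
```

Request:
apply_moves:
  deltas:
    - {"xyz": [-0.003, -0.003, 0], "turn": 0.06}
    - {"xyz": [-0.0034, -0.0024, 0], "turn": 0.06}
    - {"xyz": [-0.0032, -0.0026, 0], "turn": 0.06}
    - {"xyz": [-0.0031, -0.0028, 0], "turn": 0.06}
    - {"xyz": [-0.0029, -0.0029, 0], "turn": 0.06}
    - {"xyz": [-0.0027, -0.0031, 0], "turn": 0.06}

```text
clock: 3.72
tcp_pos: [0.5041, 0.078, 0.2438]
orientation: [0.527, 3.097, 0.001]
contact_force: [-0.7, 2.4, -0.4]
grip_width: 0.0
```

```bash
python3 look.py 3
```

```text
3.8167 [0.5038121  0.07727446 0.24374913] [-5.31909388e-01 -3.09595009e+00 -6.22832198e-04] [ 1.52830948 -0.09589321 -0.75664092]
```

View pics/s3.png

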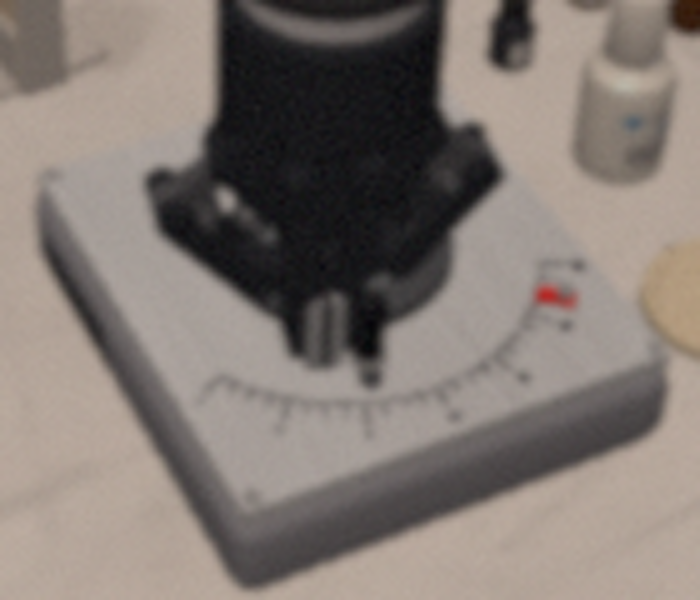

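```bash
python3 - <<'E'
from h import *
c=np.array([.556,.0333]);p=S(372,380,.0585);d=p[:2]-c;print(p,np.hypot(*d),np.arctan2(d[1],d[0])%6.2832)
t=np.array([.5038,.0773])-c;print(np.arctan2(t[1],t[0]),np.hypot(*t))
E
```

```text
[0.49142075 0.05983342 0.0585    ] 0.06981763621563673 2.7517542762936515
2.441228030161001 0.0682703449529882
```

Request:
apply_moves:
  deltas:
    - {"xyz": [-0.0025, -0.0033, 0], "turn": 0.06}
    - {"xyz": [-0.0023, -0.0034, 0], "turn": 0.06}
    - {"xyz": [-0.0021, -0.0035, 0], "turn": 0.06}
    - {"xyz": [-0.0019, -0.0037, 0], "turn": 0.06}
    - {"xyz": [-0.0017, -0.0038, 0], "turn": 0.06}
    - {"xyz": [-0.0015, -0.0039, 0], "turn": 0.06}
    - {"xyz": [-0.0012, -0.004, 0], "turn": 0.06}
    - {"xyz": [-0.001, -0.004, 0], "turn": 0.06}
    - {"xyz": [-0.0008, -0.0041, 0], "turn": 0.06}
    - {"xyz": [-0.0005, -0.0041, 0], "turn": 0.06}
    - {"xyz": [-0.0003, -0.0041, 0], "turn": 0.06}
    - {"xyz": [0, -0.0041, 0], "turn": 0.06}

```text
clock: 4.82
tcp_pos: [0.4878, 0.0316, 0.2435]
orientation: [0.594, -3.083, -0.001]
contact_force: [-2.3, 1.7, 0.5]
grip_width: 0.0003
```

Request:
apply_moves:
  deltas:
    - {"xyz": [0.0002, -0.0041, 0], "turn": 0.06}
    - {"xyz": [0.0005, -0.0041, 0], "turn": 0.06}
    - {"xyz": [0.0007, -0.0041, 0], "turn": 0.06}
    - {"xyz": [0.001, -0.004, 0], "turn": 0.06}
    - {"xyz": [0, 0, 0], "turn": 0}

```text
clock: 5.23
tcp_pos: [0.4905, 0.0144, 0.2435]
orientation: [0.956, -2.992, -0.0]
contact_force: [-0.7, 0.5, -0.2]
grip_width: -0.0001
```

```bash
python3 look.py 4
```

```text
5.3333 [0.49077641 0.01495398 0.24365983] [-9.51993584e-01  2.99368403e+00 -2.23555824e-05] [ 0.03704693 -0.50089935 -1.08687907]
```

View pics/s4.png

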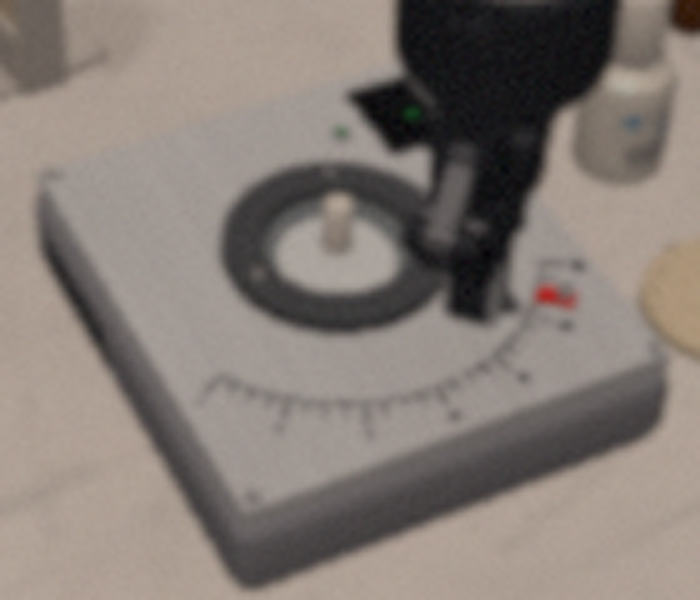

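View pics/t4.png

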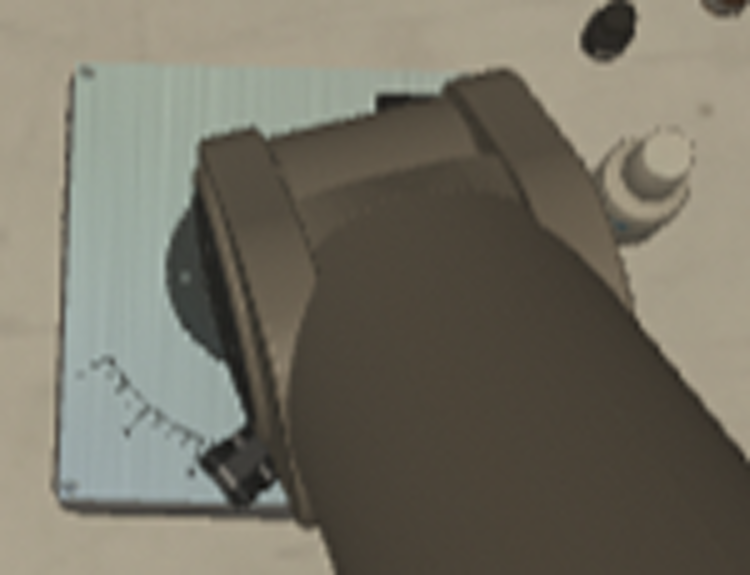

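```bash
python3 - <<'E'
from h import *
def an(p,c=(.5555,.0333)):
    d=p[:2]-np.array(c);return round(np.hypot(*d),4),round(np.arctan2(d[1],d[0])%6.2832,4)
print("ptr",an(S(513,309,.0585)),"was",an(S(314,382,.0585)),an(T(174,404,.0585),(.557,.0333)),"tab",an(S(540,293,.058)),an(S(556,297,.06)))
for a,b in (((265,198),(258,273)),((423,213),(330,172))): print(an(S(*a,.0625)),an(S(*b,.0625)))
c=np.array([.5565,.0333]);print(an(np.array([.4908,.0150]),c))
E
```

```text
ptr (np.float64(0.0745), np.float64(3.7268)) was (np.float64(0.0703), np.float64(2.4345)) (np.float64(0.0734), np.float64(2.4388)) tab (np.float64(0.0821), np.float64(3.8881)) (np.float64(0.0887), np.float64(3.8603))
(np.float64(0.0395), np.float64(0.2501)) (np.float64(0.0352), np.float64(1.4776))
(np.float64(0.04), np.float64(4.6473)) (np.float64(0.0432), np.float64(5.7656))
(np.float64(0.0682), np.float64(3.4133))
```

Request:
apply_moves:
  deltas:
    - {"xyz": [0.0005, -0.0017, 0], "turn": 0.025}
    - {"xyz": [0.0005, -0.0016, 0], "turn": 0.025}
    - {"xyz": [0.0006, -0.0016, 0], "turn": 0.025}
    - {"xyz": [0.0006, -0.0016, 0], "turn": 0.025}
    - {"xyz": [0, 0, 0], "turn": 0}
    - {"xyz": [0, 0, 0], "turn": 0}
    - {"xyz": [0, 0, 0], "turn": 0}

```text
clock: 5.92
tcp_pos: [0.4929, 0.0083, 0.2437]
orientation: [-1.105, 2.941, -0.0]
contact_force: [-0.1, 0.8, 0.1]
grip_width: 0.0002
```

```bash
python3 look.py 5
```

```text
6.0167 [0.49284742 0.00836842 0.24374265] [-1.10495637e+00  2.94066778e+00 -3.02885245e-04] [ 1.22928571  0.31976392 -0.77510285]
```

View pics/s5.png

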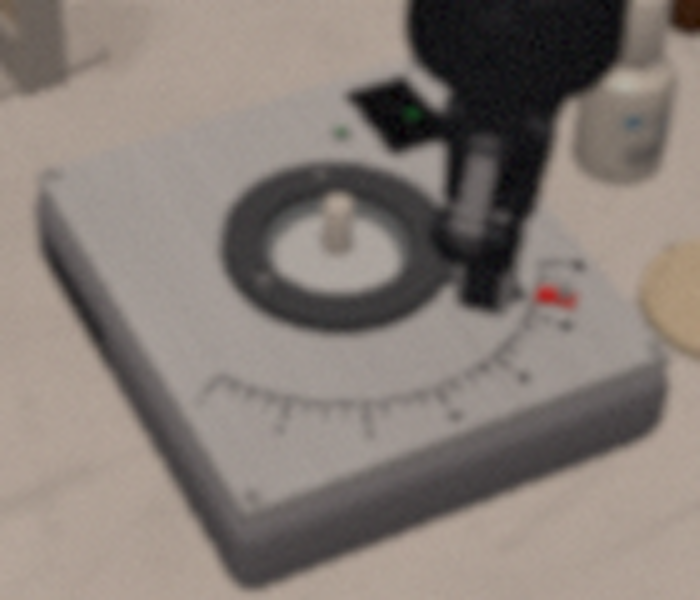

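Request:
apply_moves:
  deltas:
    - {"xyz": [-0.006, 0.0078, 0], "turn": 0}
    - {"xyz": [-0.006, 0.0078, 0], "turn": 0}
    - {"xyz": [-0.006, 0.0078, 0.02], "turn": 0}
    - {"xyz": [0, 0.005, 0.03], "turn": 0}
    - {"xyz": [0, 0.03, 0.015], "turn": 0}
    - {"xyz": [0.01, 0.03, 0], "turn": 0}
    - {"xyz": [0.01, 0.03, 0], "turn": 0}
    - {"xyz": [0.01, 0.03, 0], "turn": 0}
    - {"xyz": [0, 0, 0], "turn": 0}

```text
clock: 6.77
tcp_pos: [0.5048, 0.1645, 0.3094]
orientation: [-1.117, 2.932, 0.005]
contact_force: [0.0, 0.5, -0.2]
grip_width: -0.0001
```

```bash
python3 look.py 6
```

```text
6.8667 [0.50391601 0.15891506 0.30847962] [ 1.11081178e+00 -2.93816318e+00 -6.76442226e-04] [ 1.06908019 -0.8993906  -0.92982546]
```

View pics/s6.png

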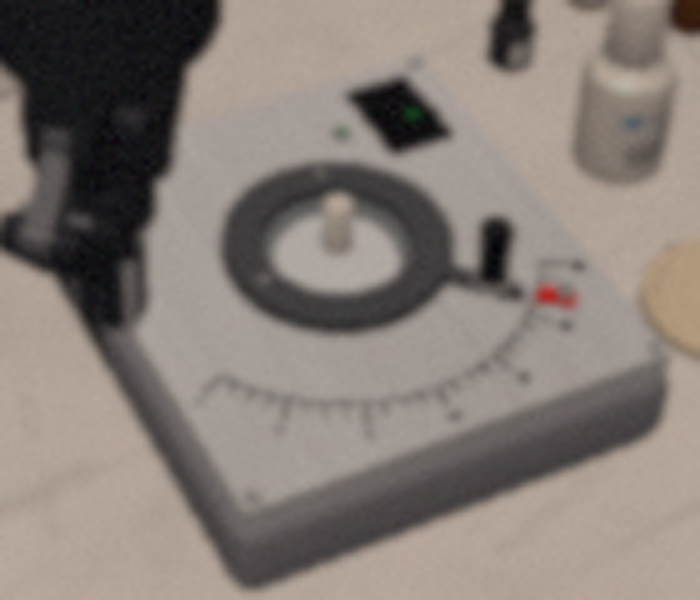

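View pics/t6.png

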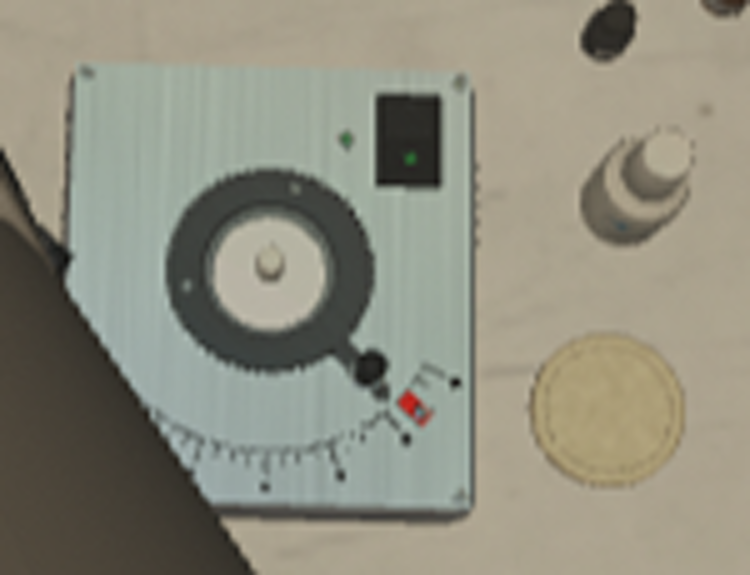

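```bash
python3 - <<'E'
import cv2
a=cv2.imread("pics/t6.png"); 
f=cv2.resize(a[315:445,320:460],None,fx=4,fy=4,interpolation=cv2.INTER_CUBIC)
b=cv2.imread("pics/s6.png")
g=cv2.resize(b[240:330,430:590],None,fx=3.5,fy=3.5,interpolation=cv2.INTER_CUBIC)
cv2.imwrite("pics/t6z.png",f);cv2.imwrite("pics/s6z.png",g)
E
```

```text
(no output)
```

View pics/t6z.png

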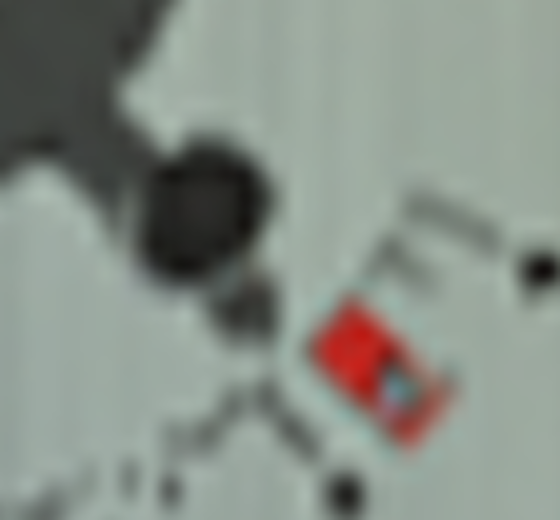

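View pics/s6z.png

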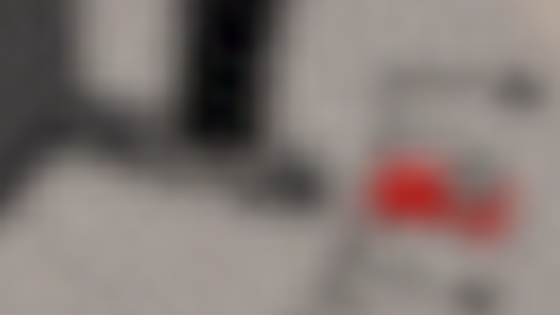

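```bash
python3 - <<'E'
from h import *
C=np.array((.557,.0333))
for c in (C,C+[.002,0],C+[0,.002]):
  an=lambda p:(round(np.hypot(*(p[:2]-c)),4),round(np.arctan2(*(p[:2]-c)[::-1])%6.2832,4))
  print("top ptr",an(T(385.5,401,.0585)),"tip wide",an(T(320+245/4,315+300/4,.0585)),"tab",an(T(402.7,396.2,.058)),an(T(427.8,420.5,.059)),an(T(414,408,.06)))
an=lambda p,c=(.5555,.0333):(round(np.hypot(*(p[:2]-c)),4),round(np.arctan2(*(p[:2]-c)[::-1])%6.2832,4))
print("S ptr",an(S(430+318/3.5,240+188/3.5,.0585)),"tab",an(S(430+372/3.5,240+190/3.5,.058)),an(S(430+510/3.5,240+205/3.5,.059)))
E
```

```text
top ptr (np.float64(0.0773), np.float64(3.7779)) tip wide (np.float64(0.0725), np.float64(3.8037)) tab (np.float64(0.0811), np.float64(3.8674)) (np.float64(0.0964), np.float64(3.8629)) (np.float64(0.0883), np.float64(3.8591))
top ptr (np.float64(0.079), np.float64(3.7628)) tip wide (np.float64(0.0741), np.float64(3.7871)) tab (np.float64(0.0826), np.float64(3.8513)) (np.float64(0.0979), np.float64(3.8494)) (np.float64(0.0898), np.float64(3.8445))
top ptr (np.float64(0.0785), np.float64(3.7984)) tip wide (np.float64(0.0737), np.float64(3.8251)) tab (np.float64(0.0824), np.float64(3.8856)) (np.float64(0.0977), np.float64(3.8782)) (np.float64(0.0896), np.float64(3.876))
S ptr (np.float64(0.075), np.float64(3.8493)) tab (np.float64(0.0808), np.float64(3.8746)) (np.float64(0.0962), np.float64(3.8856))
```

```bash
python3 - <<'E'
from h import *
import cv2
C=np.array((.557,.0333))
an=lambda p,c=C:(round(np.hypot(*(p[:2]-c)),4),round(np.arctan2(*(p[:2]-c)[::-1])%6.2832,4))
for z in(.078,.085,.09): print("knob",an(T(185,373,z)),an(T(370,366.5,z)))
for a,b in (((235,192),(187,286)),((355,275),(295,188))): print(an(T(*a,.0625)),an(T(*b,.0625)))
# ring dark blob centre check
for k in ("0z","6"):
  g=cv2.cvtColor(cv2.imread(f"pics/t{k}.png"),cv2.COLOR_BGR2GRAY)[100:440,100:372] if 0 else cv2.cvtColor(cv2.imread(f"pics/t{k}.png"),cv2.COLOR_BGR2GRAY)
  m=(g<90).astype(np.uint8); m[:150]=0; m[:,:140]=0; m=cv2.morphologyEx(m,cv2.MORPH_OPEN,np.ones((31,31)))
  cs,_=cv2.findContours(m,0,1); c=max(cs,key=cv2.contourArea); print(k,cv2.fitEllipse(c),cv2.boundingRect(c))
for a in np.arange(0,6.28,1.57):
  pass
# predicted ring ellipse
pts=np.array([proj("top",[C[0]+.046*np.cos(t),C[1]+.046*np.sin(t),.0625]) for t in np.linspace(0,6.28,60)],np.float32)
pts=((pts-[215,140])+.5)*5-.5
print(cv2.fitEllipse(pts.astype(np.float32)))
hsv=cv2.cvtColor(cv2.imread("pics/t6.png"),cv2.COLOR_BGR2HSV)
r=((hsv[...,1]>120)&((hsv[...,0]<8)|(hsv[...,0]>172))).astype(np.uint8); r=r[:, :500]
ys,xs=np.nonzero(r[350:450,380:450]); c=(xs.mean()+380,ys.mean()+350); print("red",c,an(T(*c,.060)))
E
```

```text
knob (np.float64(0.0615), np.float64(2.4014)) (np.float64(0.0626), np.float64(3.8112))
knob (np.float64(0.0622), np.float64(2.4124)) (np.float64(0.0629), np.float64(3.7935))
knob (np.float64(0.0628), np.float64(2.4201)) (np.float64(0.0632), np.float64(3.7809))
(np.float64(0.039), np.float64(0.3283)) (np.float64(0.0377), np.float64(1.6832))
(np.float64(0.038), np.float64(4.5714)) (np.float64(0.0393), np.float64(5.9058))
0z ((268.1818542480469, 272.0523681640625), (196.9757537841797, 204.87828063964844), 45.33897399902344) (168, 171, 201, 199)
6 ((180.46304321289062, 525.7952880859375), (93.13240814208984, 152.70945739746094), 152.4250030517578) (140, 448, 106, 127)
((270.03216552734375, 271.0593566894531), (202.13404846191406, 206.21099853515625), 98.88019561767578)
red (np.float64(410.45272206303724), np.float64(404.72779369627506)) (np.float64(0.0861), np.float64(3.8588))
```

Request:
apply_moves:
  deltas:
    - {"xyz": [-0.01, -0.03, 0], "turn": 0}
    - {"xyz": [-0.01, -0.03, 0], "turn": 0}
    - {"xyz": [-0.005, -0.03, 0], "turn": 0}
    - {"xyz": [0, -0.03, 0], "turn": 0}
    - {"xyz": [0, -0.0097, -0.02], "turn": 0.02}
    - {"xyz": [0, 0, -0.03], "turn": 0.03}
    - {"xyz": [0, 0, -0.015], "turn": 0}
    - {"xyz": [0, 0, 0], "turn": 0}
    - {"xyz": [0, 0, 0], "turn": 0}

```text
clock: 7.62
tcp_pos: [0.4788, 0.0264, 0.2433]
orientation: [1.176, -2.91, -0.0]
contact_force: [0.3, -0.0, 0.3]
grip_width: 0.0001
```

```bash
python3 look.py 7
```

```text
7.7167 [0.47988765 0.02701468 0.24467548] [-1.17752451e+00  2.91141092e+00 -6.47327581e-04] [-0.18570826 -0.12280921 -0.23165134]
```

View pics/s7.png

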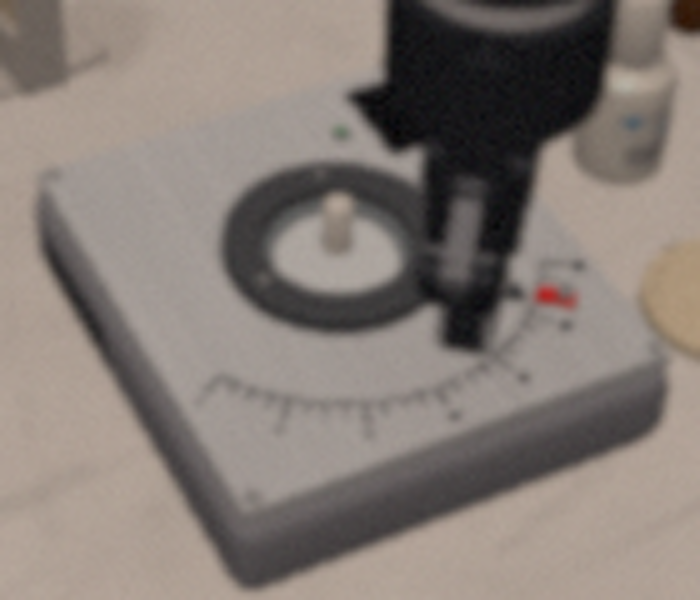

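Request:
apply_moves:
  deltas:
    - {"xyz": [0.0025, -0.0038, 0], "turn": 0}
    - {"xyz": [0.0025, -0.0038, 0], "turn": 0}
    - {"xyz": [0.0025, -0.0038, 0], "turn": 0}
    - {"xyz": [0.002, -0.0032, 0], "turn": 0}
    - {"xyz": [0.0015, -0.0025, 0], "turn": 0}
    - {"xyz": [0.0012, -0.0018, 0], "turn": 0}
    - {"xyz": [0.001, -0.0014, 0], "turn": 0}
    - {"xyz": [0.001, -0.0014, 0], "turn": 0}
    - {"xyz": [0, 0, 0], "turn": 0}
    - {"xyz": [0, 0, 0], "turn": 0}
    - {"xyz": [0, 0, 0], "turn": 0}

```text
clock: 8.63
tcp_pos: [0.4939, 0.0055, 0.2436]
orientation: [1.179, -2.912, -0.0]
contact_force: [-1.0, -0.1, 0.0]
grip_width: -0.0
```

```bash
python3 look.py 8
```

```text
8.7333 [0.49387754 0.00549008 0.24366016] [ 1.17872558e+00 -2.91189021e+00  2.22782432e-05] [-0.37390708 -0.529901   -0.61047024]
```

View pics/s8.png

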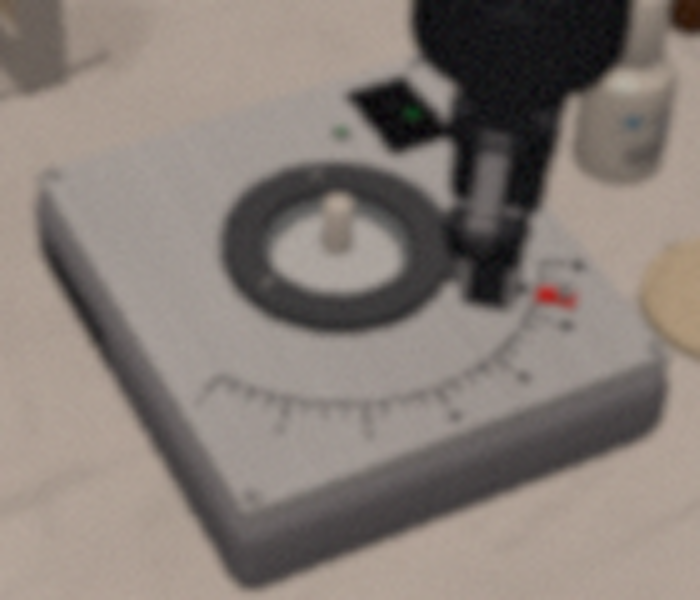

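Back off and check from above.

Request:
apply_moves:
  deltas:
    - {"xyz": [-0.006, 0.0078, 0], "turn": 0}
    - {"xyz": [-0.006, 0.0078, 0], "turn": 0}
    - {"xyz": [-0.006, 0.0078, 0.02], "turn": 0}
    - {"xyz": [0, 0.005, 0.03], "turn": 0}
    - {"xyz": [0, 0.03, 0.015], "turn": 0}
    - {"xyz": [0.01, 0.03, 0], "turn": 0}
    - {"xyz": [0.01, 0.03, 0], "turn": 0}
    - {"xyz": [0.01, 0.03, 0], "turn": 0}
    - {"xyz": [0, 0, 0], "turn": 0}

```text
clock: 9.48
tcp_pos: [0.5061, 0.1616, 0.3094]
orientation: [-1.19, 2.903, 0.005]
contact_force: [-0.5, 0.9, 0.2]
grip_width: -0.0
```

```bash
python3 look.py 9; python3 - <<'E'
import cv2
a=cv2.imread("pics/t9.png"); 
f=cv2.resize(a[315:445,320:460],None,fx=4,fy=4,interpolation=cv2.INTER_CUBIC)
b=cv2.imread("pics/s9.png")
g=cv2.resize(b[240:330,430:590],None,fx=3.5,fy=3.5,interpolation=cv2.INTER_CUBIC)
cv2.imwrite("pics/t9z.png",f);cv2.imwrite("pics/s9z.png",g)
E
```

```text
9.5833 [0.50517124 0.15600075 0.30851471] [ 1.18417121e+00 -2.90958378e+00 -8.19875248e-04] [-0.67092929 -0.09515105  0.03596679]
```

View pics/t9.png

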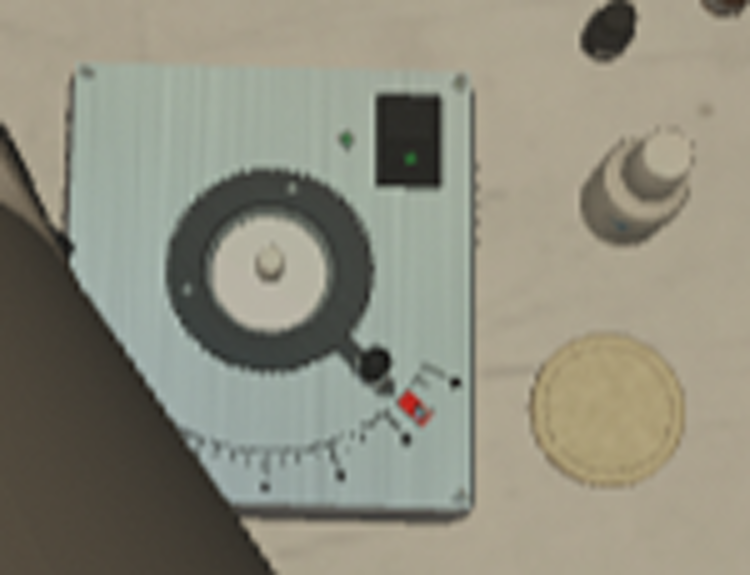

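View pics/t9z.png

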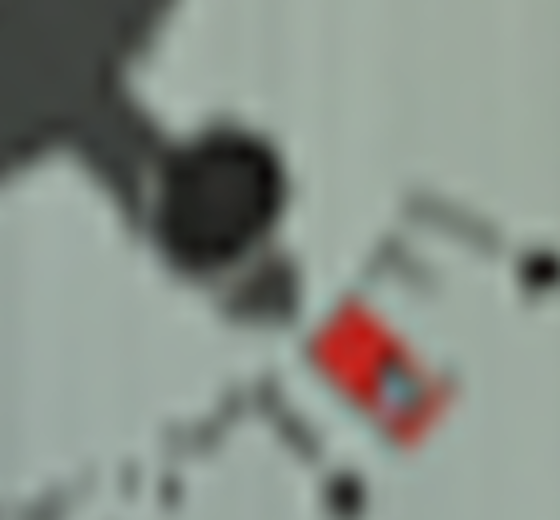

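View pics/s9z.png

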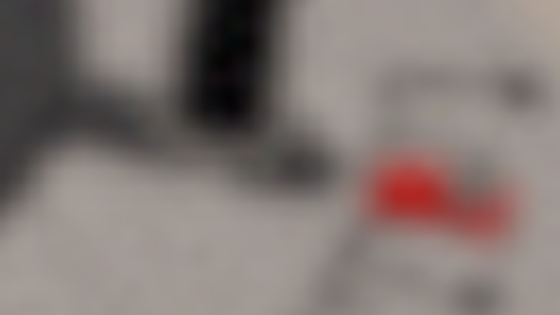

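```bash
python3 - <<'E'
from h import *
import cv2
C=np.array((.557,.0333))
an=lambda p,c=C:(round(np.hypot(*(p[:2]-c)),4),round(np.arctan2(*(p[:2]-c)[::-1])%6.2832,4))
for z in(.085,.09): print("knob",an(T(320+220/4,315+198/4,z)))
print("tip",an(T(320+285/4,315+318/4,.0585)),an(T(320+267/4,315+287/4,.0585)))
print("screws",an(T(292,188,.0625)),an(T(187,290,.0625)))
# overlays
for n,k,off in(("top","t9",(215,140)),("scene","s9",(210,155))):
  im=cv2.imread(f"pics/{k}.png"); c=C if n=="top" else np.array((.5555,.0333))
  big=cv2.resize(im[300:430,330:460] if n=="top" else im[210:340,460:590],None,fx=4.5,fy=4.5,interpolation=cv2.INTER_CUBIC)
  o2=np.array((330,300) if n=="top" else (460,210))
  P=lambda rr,a,w,z:tuple(int(v) for v in ((((proj(n,[c[0]+rr*np.cos(a)-w*np.sin(a),c[1]+rr*np.sin(a)+w*np.cos(a),z])-off)+.5)*5-.5-o2)*4.5))
  for a,col,r0,r1,z in((3.862,(255,0,0),.0815,.097,.0605),(3.84,(0,255,255),.046,.0785,.061)):
    h=.004 if r0>.08 else .0045
    for w in(-h,h): cv2.line(big,P(r0,a,w,z),P(r1,a,w,z),col,1)
    cv2.line(big,P(r0,a,-h,z),P(r0,a,h,z),col,1);cv2.line(big,P(r1,a,-h,z),P(r1,a,h,z),col,1)
  cv2.imwrite(f"pics/{k}o.png",big)
E
```

```text
knob (np.float64(0.0638), np.float64(3.8278))
knob (np.float64(0.064), np.float64(3.8151))
tip (np.float64(0.077), np.float64(3.8281)) (np.float64(0.0731), np.float64(3.8419))
screws (np.float64(0.039), np.float64(5.9389)) (np.float64(0.0381), np.float64(1.7299))
```

View pics/t9o.png

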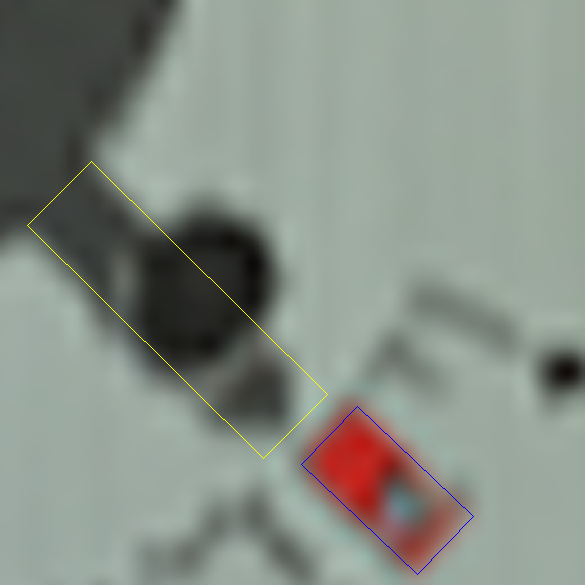

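View pics/s9o.png

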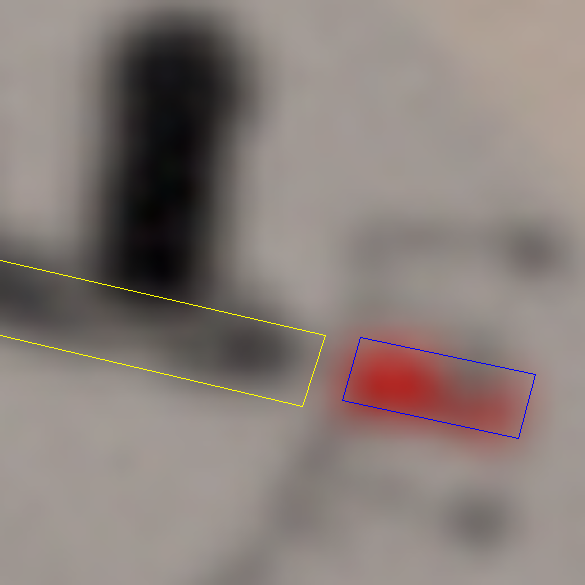

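Request:
apply_moves:
  deltas:
    - {"xyz": [0.0115, -0.0237, 0], "turn": 0.086}
    - {"xyz": [0.0115, -0.0237, 0], "turn": 0.086}
    - {"xyz": [0.0115, -0.0237, 0], "turn": 0.086}
    - {"xyz": [0.0115, -0.0237, 0], "turn": 0.086}
    - {"xyz": [0.0115, -0.0237, 0], "turn": 0.086}
    - {"xyz": [0.0115, -0.0237, 0], "turn": 0.086}
    - {"xyz": [0.0115, -0.0237, 0], "turn": 0.086}
    - {"xyz": [0.0115, -0.0237, 0], "turn": 0.086}
    - {"xyz": [0, 0, 0], "turn": 0}
    - {"xyz": [0, 0, 0], "turn": 0}
    - {"xyz": [0, 0, 0], "turn": 0}

```text
clock: 10.5
tcp_pos: [0.597, -0.0358, 0.3084]
orientation: [2.089, -2.345, -0.002]
contact_force: [-0.1, 0.3, -0.3]
grip_width: -0.0004
```

```bash
python3 look.py 10
```

```text
10.6 [ 0.59719537 -0.03457118  0.30860421] [ 2.09252039e+00 -2.34285032e+00 -1.30967006e-03] [0.25002802 1.21105861 0.07038497]
```

View pics/s10.png

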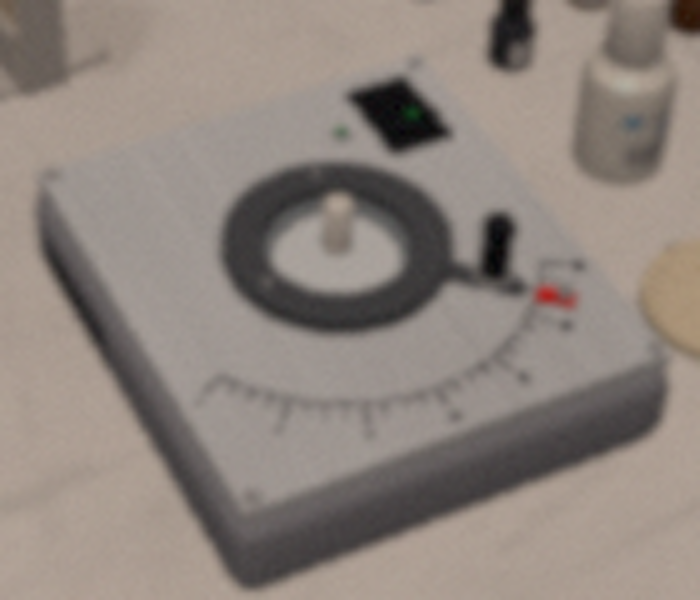

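```bash
python3 - <<'E'
from h import *
from bench import grab_frame
import cv2
for z in(.0585,.065,.1356):
  p=proj("scene",[.597,-.0346,z]);print(p,((p-[210,155])+.5)*5-.5)
f=grab_frame("scene");cv2.imwrite("pics/f11.png",f[:,:,::-1])
E
```

```text
[292.89284216 181.56716268] [416.46421082 134.83581341]
[293.07034562 179.25016361] [417.35172811 123.25081805]
[295.11402551 152.57347524] [427.57012755 -10.13262381]
```

View pics/f11.png

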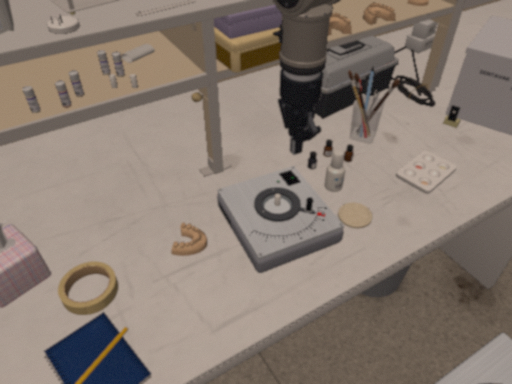

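Request:
apply_moves:
  deltas:
    - {"xyz": [0, 0, -0.02], "turn": 0}
    - {"xyz": [0, 0, -0.02], "turn": 0}
    - {"xyz": [0, 0, -0.015], "turn": 0}
    - {"xyz": [0, 0, -0.008], "turn": 0}
    - {"xyz": [0, 0, 0], "turn": 0}
    - {"xyz": [0, 0, 0], "turn": 0}

```text
clock: 11.15
tcp_pos: [0.5979, -0.0351, 0.2459]
orientation: [2.093, -2.343, -0.0]
contact_force: [0.1, 0.3, 0.1]
grip_width: -0.0
```

```bash
python3 look.py 12
```

```text
11.25 [ 0.59842838 -0.03541455  0.2467836 ] [-2.09130002e+00  2.34263792e+00 -1.72788934e-03] [-0.16139999 -0.03133825 -0.0426548 ]
```

View pics/s12.png

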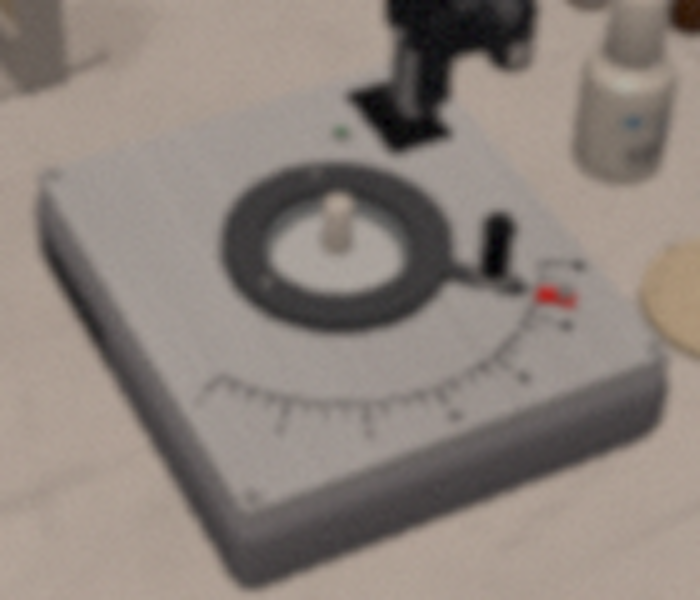

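Over the dot. Press down slowly.

Request:
apply_moves:
  deltas:
    - {"xyz": [0, 0, -0.003], "turn": 0}
    - {"xyz": [0, 0, -0.003], "turn": 0}
    - {"xyz": [0, 0, -0.002], "turn": 0}
    - {"xyz": [0, 0, -0.002], "turn": 0}
    - {"xyz": [0, 0, -0.002], "turn": 0}
    - {"xyz": [0, 0, -0.001], "turn": 0}
    - {"xyz": [0, 0, -0.001], "turn": 0}
    - {"xyz": [0, 0, 0], "turn": 0}
    - {"xyz": [0, 0, 0], "turn": 0}

```text
clock: 12.0
tcp_pos: [0.5978, -0.0356, 0.2333]
orientation: [2.091, -2.344, -0.0]
contact_force: [-6.8, 0.5, 17.5]
grip_width: 0.0001
```

Request:
apply_moves:
  deltas:
    - {"xyz": [0, 0, 0.005], "turn": 0}
    - {"xyz": [0, 0, 0.015], "turn": 0}
    - {"xyz": [0, 0, 0.03], "turn": 0}
    - {"xyz": [0, 0, 0.03], "turn": 0}
    - {"xyz": [-0.01, 0.035, 0], "turn": 0}
    - {"xyz": [-0.01, 0.035, 0], "turn": 0}
    - {"xyz": [-0.01, 0.035, 0], "turn": 0}
    - {"xyz": [-0.01, 0.035, 0], "turn": 0}
    - {"xyz": [-0.01, 0.035, 0], "turn": 0}
    - {"xyz": [0, 0.035, 0], "turn": 0}
    - {"xyz": [0, 0.03, 0], "turn": 0}
    - {"xyz": [0, 0, 0], "turn": 0}

```text
clock: 13.0
tcp_pos: [0.5466, 0.2121, 0.3121]
orientation: [-2.1, 2.331, 0.005]
contact_force: [1.3, 0.7, 0.6]
grip_width: -0.0
```

```bash
python3 look.py 13
```

```text
13.1 [0.54767978 0.20581155 0.31149506] [-2.09523874e+00  2.34045061e+00  4.60714809e-04] [ 0.81525282 -1.49224761 -0.2063884 ]
```

View pics/s13.png

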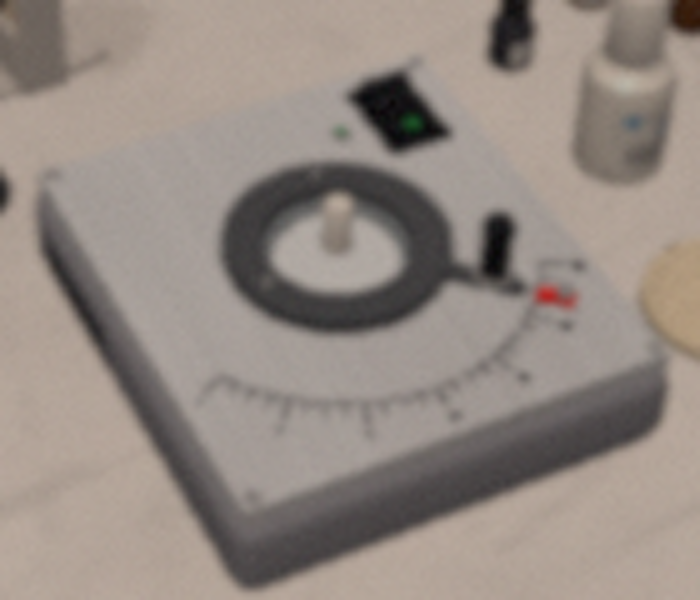

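View pics/t13.png

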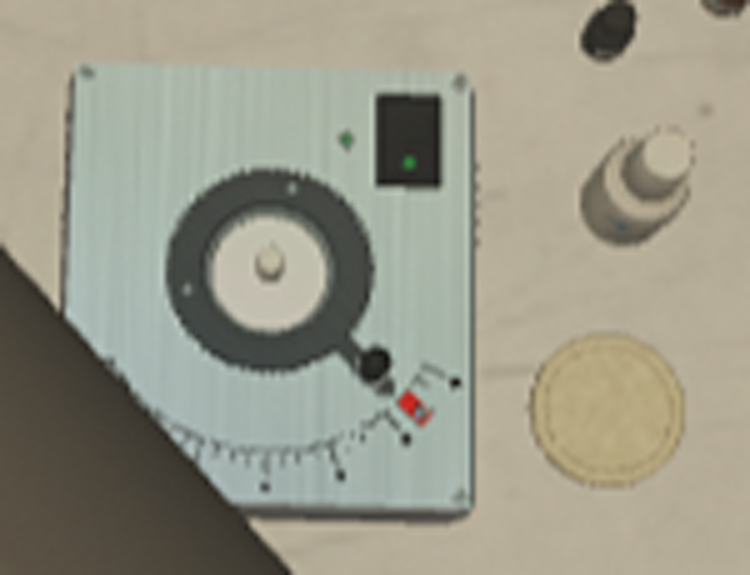

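```bash
python3 - <<'E'
import cv2,numpy as np
for k in ("t9","t13"):
  a=cv2.imread(f"pics/{k}.png").astype(float); print(k,"window",a[290:315,225:310].mean((0,1)),"plate",a[100:140,150:250].mean((0,1)),"dot",a[120:180,390:430,1].max())
def dot(k):
  a=cv2.imread(f"pics/{k}.png").astype(float)[95:145,385:435]; w=np.clip(a[...,1]-a[...,2]-15,0,None); y,x=np.mgrid[95:145,385:435]; return (w*x).sum()/w.sum(),(w*y).sum()/w.sum()
print(dot("s9"),dot("s13"))
from h import *
off=proj("scene",[.6,-.0345,.065]);on=proj("scene",[.599,-.0345,.060]);print((on-off)*5)
E
```

```text
t9 window [164.19247059 178.62494118 182.82964706] plate [158.643   171.94375 160.11675] dot 109.0
t13 window [175.00752941 189.87341176 194.06541176] plate [169.36175 183.237   171.018  ] dot 137.0
(np.float64(412.10512333965846), np.float64(113.12182163187856)) (np.float64(412.09623579545456), np.float64(122.61896306818181))
[ 0.68966257 10.25052963]
```

```bash
python3 - <<'E'
from bench import r
print(r.hand_in())
E
```

```text
the job is handed in; nothing more can be done
None
```

I set the iris lever to the red tab and then switched the lamp on. The job was handed in at about 13 s, with the arm held clear of everything.

- **Lever:** I pushed the knob round with the shut fingertips in two goes. Wrist readings stayed around 3 N or less. My final estimates put the pointer 0 to 2 mm short of the tab's middle line, inside the 4 mm limit. The two cameras disagreed slightly: the top view said about 2 mm short, and the scene view said about on the line.
- **Switch:** Only after that did I press the rocker's near end, up to 17.5 N at its stop. The green dot dropped 9.5 of about 10 magnified image pixels expected for full travel, which is roughly 0.37 rad by my estimate against the 0.3 needed. The tilt can't be read directly.
- **Surroundings:** In the last pictures the ingot, bottle and tray look unmoved. I did not check the cast in those close-ups, but no move came near it.

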